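# Clamp the stone axe for recording

## Task

Lay the polished stone axe flat in the cradle of the clamp stand, lengthwise and centred between the corner stops, and let go of it. Then swing the clamp arm over it until the arm meets its stop, and screw the knurled knob clockwise, regripping as often as needed, until it is fully home and the arm's pad presses on the axe. Leave the other finds and the brush where they lie.

Things in the scene. Friction and masses are not known exactly. Their poses are not given: they have to be found in the camera images.
- axe_center (a point): Centre, half-way up, of the loose polished stone axe: smooth, grey-green, four-sided, 120 mm long (its x; thin cutting edge at +x, blunt butt at -x), 48 mm wide (y), 36 mm high, 0.3 to 0.6 kg, lying flat on the table. Its long sides are upright and parallel for 35 mm either way from the middle: grip there, across the width. It trades places with the biface. Either end may face the post.
- cradle (a point): Centre of the top of the cork bed of the fixed clamp stand, 30 mm above the table. x across the bed, y along it towards the post, z up. The bed is 58 mm wide and 120 mm long; the axe's length goes along y. Four corner stops at x +-31 to 39 mm, y +-40 to 56 mm rise 12 mm above the bed: 62 mm clear between them across, 80 mm open along each side for the fingers.
- stand: The fixed clamp stand; origin on the table right below the middle of the bed, axes as the cradle's. Grey base plate 16 mm thick, x +-60 mm, y -90 to +170 mm. The post, a threaded rod 16 mm thick, stands at y = +120 mm, its top 172 mm above the table; it carries the clamp arm and, above that, the knob.
- clamp_arm (a joint): Swing of the clamp arm about the post, rad. 0 = over the bed, at its stop (end of travel), pad above the cradle's centre; grows counter-clockwise seen from above, towards the stand's +x, to 1.6. Starts swung aside at 1.05 to 1.5; about 1 N at the peg moves it and it stays where left. Aluminium bar 24 mm wide, 15 mm thick, underside 105 mm above the table with the knob at 0.
- swing_peg (a point): Middle, half-way up, of the upright round black peg on the free end of the clamp arm: 19 mm thick, 45 mm tall above the arm, 120 mm from the post's axis, right above the pad. The handle for swinging the arm, pinched from above. 148 mm above the table with the knob at 0; it sinks with the knob. Its axes turn with the arm.
- pad_foot (a point): Centre of the underside of the round black rubber pad, 30 mm across, under the arm's end. At the start 7 to 10 mm higher than the top of an axe in the cradle, so the arm swings over freely. It is softly sprung (1 N/mm, 8 mm of travel; at rest 70.3 mm below swing_peg); with the axe in the cradle and the knob home it is pushed in about 3 mm and presses with about 8 N.
- knob (a joint): Turn of the knob, rad: 0 = screwed right up, grows clockwise seen from above, 7.5 = fully home at a hard stop. Starts between 0.6 and 1.9. It sinks 14 mm per full turn (2.23 mm per rad) together with the arm and pad, stays where it is left, and takes about 0.1 N m to turn.
- knob_grip (a point): Point on the axis of the round black knurled knob, half-way up it. The knob is 50 mm across and 32 mm high, on the post above the arm's pivot, gripped across from above at any yaw. Below it a neck 24 mm thick and 22 mm high, then the arm's hub, 42 mm across. At the end the rod stands 14 mm proud of it. Its axes turn with the knob.
- biface: rough pointed flint hand-axe, a bystander: chipped teardrop lump, 115 x 75 mm, 34 mm high, narrowing to a point; origin under its middle, x along its length.
- hammerstone: rounded grey hammerstone, a bystander, about 75 x 68 mm and 60 mm high; origin under its middle.
- core: dark angular flint core, a bystander standing near the post end of the stand, about 70 x 66 mm and 55 mm high; origin under its middle.
- flake: thin flint flake, a bystander lying on the robot's side of the stand, about 75 x 45 mm and 14 mm high; origin under its middle.
- brush: hand brush, a bystander lying at the right near side; x along its length, lying flat.
Mind the look-alikes: they are no part of the job. What is shaped like the part that bears axe_center but pink or purple is not meant.

How it is judged:
By the outcome, as a careful person would: the job done as asked, in the order asked, and still so for the second after the job is handed in, with the robot touching nothing.
It also fails if it takes over 72 s, if anything falls off the work surface, if the arm or the gripper's body presses on something with over 40 N, if the wrist force passes 120 N, or if a joint passes its speed limit or range.

## Robot

A 7-joint arm with a two-finger parallel gripper is mounted at the origin on the work surface. World frame = base frame: x ahead of the robot, y to its left, z up, the work surface at z = 0. Lengths are in m, angles in rad, forces in N, time in s.
With the tool pointing down it reaches from about 0.375 to 0.925 m from the base axis. Payload 3.1 kg.
Tool frame: the origin (TCP) lies midway between the tips of the shut fingers; the grasp point (between the pads) lies behind it (env.grasp_offset is the z of the grasp point in the tool frame, in m); z points along the fingers, y is the line along which they close (so a half turn about z gives the same grasp; the last joint's range is limited). The gripper opens to 85 mm and grips with 20 to 120 N. Pads are 22 mm wide; open, the fingers measure 114 mm over their backs; the gripper's body (76 mm by 85 mm) begins 54 mm behind the grasp point. The pads swing forward as they close: fully open they stand 13 mm farther back than shut.
Start: joints at [-0.098, 0.383, 0.044, 1.598, -0.018, 1.161, -0.05], TCP at [0.65, 0, 0.231] pointing down, gripper open.
Joint ranges: [-2.61, 2.61], [-0.41, 2.15], [-1.48, 1.57], [0, 2.5], [-1.57, 4.71], [0.05, 1.97], [-2.85, 2.85]. Speed limits (rad/s): [2.79, 2.79, 3.14, 3.14, 3.14, 3.14, 3.14].

## Interface

Orientations are given as a 3x3 rotation matrix whose columns are the frame's x, y, z axes.
In Python, from cell import env, cams gives the robot as it stands.
- The arm moves only by the tool play_rows, never from a script. Its argument "targets" is a list of rows, each a list of 3 entries, a list of its own where there are three numbers: the shift along the tool's x, y, z in mm, then the turn, a rotation vector about the tool's x, y, z in rad, then the finger opening in mm, from 0 to 85.4. A call has 1 to 12 rows; each row shifts and turns the commanded pose from where the row before left it, along the tool's axes as they then stand; what a row does not reach is not made up. A row lasts 1/10 s, in which the tool goes at most 50 mm and 8.59 degrees, less where a joint would pass 70% of its speed; a pose out of reach is approached as far as the arm can. A call with a gripper value outside its range is refused whole. The fingers move at their own pace and stop on an object; "grip_force" is the grip in N (left out, the last holds). Time passes only in rows, so rows that do not move let the fingers close. It gives the time, the measured TCP pose, the force, the opening and the grip force at its end, in the units of the state.
- env.get_obs(): the state, without advancing time (a new reading comes with each control period).
- cams.read_camera(name): name is "scene" or "side" or "wrist"; returns the picture (384x512x3 uint8, red, green, blue); there is no depth.
- cams.camera_info(name): a dict with "mtx" (3x3 intrinsics, pixels), "origin" and "attitude" of the camera in the world; the wrist camera has in their place "hand_eye" (4x4, takes a point from camera to tool coordinates, whose origin is the TCP and whose axes are the flange's). Camera axes: x right, y down, z forward; pixel columns grow to the right and rows downward; lengths in m; the calibration is good to about 2 mm. A picture is of the moment at which its call begins: read the wrist's pose just before it. camera_info takes no time and is no camera call.
- env.sign_off(): hands the job in; it is judged then, once.
The state is a dict: "clock": time; "joint_positions": joint angles; "qvel": joint speeds; "effort": joint torques, N m; "tcp_pos": TCP position; "tcp_rot": TCP orientation; "contact_force": force on the tool from outside, world axes, zero at the start; "moment": the same for the moment, N m; "width": opening from 0.0 (shut) to 1.0 (fully open); "finger_force": force on a finger pad.
Only numpy, scipy, OpenCV 4.12 (cv2) and the standard library are available. Lean on these libraries where they do the work, as an engineer would, in place of code of your own. Each camera call takes 0.05 s, during which the arm holds its last target. There are 200 camera calls.

## Working session

There is one attempt and no reset: what is moved stays moved. The work goes in short steps, Python scripts to look and compute and a tool call to move; the robot and the scene stay as the last step left them, time stands still between calls to the robot, and variables do not carry over. Pictures are saved under pics/ and viewed, at most 11 in all, crops included, and the job is handed in when it is done.

Besides the shell and the picture viewer there is one more tool, called after ">>>" in YAML: its name, and indented under it one key for each argument. play_rows: Moves the arm, as the interface text tells. Its arguments: {"type":"object","properties":{"targets":{"type":"array"},"grip_force":{"type":"number"}},"required":["targets"]}

```bash
ls; mkdir -p pics
python3 - <<'E'
from cell import env,cams
import cv2,numpy as np
np.set_printoptions(precision=4,suppress=True)
ims=[]
for n in ["scene","side"]:
    im=cams.read_camera(n); cv2.imwrite(f"pics/{n}0.png",im[:,:,::-1]); i=cams.camera_info(n); print(n,i)
    
print(cams.camera_info("wrist")); o=env.get_obs(); print(o, env.grasp_offset)
E
```

```text
pics
scene {'mtx': array([[370.4018,   0.    , 252.9408],
       [  0.    , 370.4018, 190.1194],
       [  0.    ,   0.    ,   1.    ]]), 'origin': array([ 1.0911, -0.6301,  0.8779]), 'attitude': array([[ 0.6647,  0.497 , -0.5578],
       [ 0.747 , -0.4524,  0.4871],
       [-0.0103, -0.7405, -0.672 ]])}
side {'mtx': array([[381.9497,   0.    , 251.875 ],
       [  0.    , 381.9497, 185.991 ],
       [  0.    ,   0.    ,   1.    ]]), 'origin': array([0.1864, 0.652 , 0.7446]), 'attitude': array([[-0.9395, -0.2002,  0.2781],
       [-0.342 ,  0.5971, -0.7256],
       [-0.0209, -0.7768, -0.6294]])}
{'mtx': array([[264.4983,   0.    , 257.6408],
       [  0.    , 264.4983, 188.5591],
       [  0.    ,   0.    ,   1.    ]]), 'hand_eye': array([[ 0.0013, -0.9546, -0.298 ,  0.0767],
       [ 1.    ,  0.0016, -0.0007, -0.0005],
       [ 0.0011, -0.298 ,  0.9546, -0.1428],
       [ 0.    ,  0.    ,  0.    ,  1.    ]])}
{'clock': 0.1, 'joint_positions': array([-0.0978,  0.3838,  0.0438,  1.5994, -0.0179,  1.1612, -0.0499]), 'qvel': array([ 0.0011, -0.0027,  0.0008, -0.0043,  0.0004, -0.0001,  0.0005]), 'effort': array([  0.0028, -43.4732,   1.0293, -25.0458,   0.0108,   0.0055,
        -0.    ]), 'tcp_pos': array([0.6491, 0.    , 0.23  ]), 'tcp_rot': array([[-0.0001,  1.    , -0.0024],
       [ 1.    ,  0.0001, -0.0001],
       [-0.0001, -0.0024, -1.    ]]), 'contact_force': array([0.2077, 0.5356, 0.2208]), 'moment': array([-0.0443,  0.0402, -0.0304]), 'finger_force': 0.0, 'width': 0.9982209821464845} -0.0187
```

View pics/scene0.png

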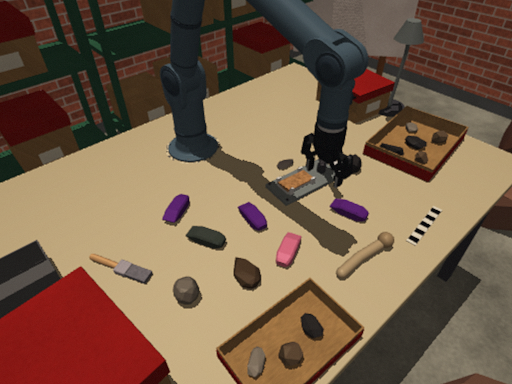

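View pics/side0.png

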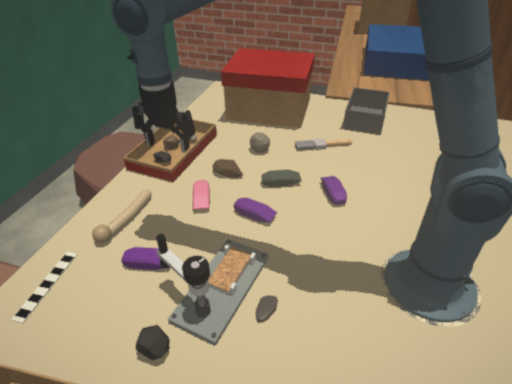

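Scene view: the grey-green axe is at (207,237), seen in the side view at (281,178). It could be confused with:
- pink block: scene (288,249)
- purple blocks: scene (176,208), (253,216) and (349,210)
- brown biface: scene (246,272)

I choose the grey-green one. The stand in the side view has its cork at (230,270), knob at (195,270) and peg at (162,243).

```bash
cat > h.py <<'E'
from cell import env,cams
import cv2,numpy as np
np.set_printoptions(precision=4,suppress=True)
def pose(name,obs=None):
    i=cams.camera_info(name)
    if name!="wrist": return i["mtx"],np.array(i["origin"]),np.array(i["attitude"])
    o=obs or env.get_obs(); T=np.eye(4); T[:3,:3]=o["tcp_rot"]; T[:3,3]=o["tcp_pos"]
    M=T@i["hand_eye"]; return i["mtx"],M[:3,3],M[:3,:3]
def ray(P,uv):
    K,o,R=P; d=R@np.linalg.solve(K,[uv[0],uv[1],1]); return o,d/np.linalg.norm(d)
def plane(P,uv,z):
    o,d=ray(P,uv); return o+d*(z-o[2])/d[2]
def tri(rays):
    A=0;b=0
    for o,d in rays:
        Q=np.eye(3)-np.outer(d,d); A=A+Q; b=b+Q@o
    return np.linalg.solve(A,b)
def proj(P,X):
    K,o,R=P; p=K@(R.T@(np.array(X)-o)); return p[:2]/p[2]
E
python3 - <<'E'
from h import *
a=cv2.imread("pics/side0.png"); b=cv2.imread("pics/scene0.png")
A=cv2.resize(a[220:350,130:290],None,fx=3.5,fy=3.5,interpolation=cv2.INTER_CUBIC)
B=cv2.resize(a[160:200,250:310],None,fx=4,fy=4,interpolation=cv2.INTER_CUBIC)
C=np.zeros((455,800,3),np.uint8); C[:,:560]=A; C[:160,560:]=B
D=cv2.resize(b[215:260,175:235],None,fx=4,fy=4,interpolation=cv2.INTER_CUBIC); C[200:380,560:]=D
cv2.imwrite("pics/c1.png",C)
for n,im,r in(("scene",b,(180,222,234,252)),("side",a,(255,165,307,192))):
    P=pose(n); x0,y0,x1,y1=r; s=im[y0:y1,x0:x1].astype(int)
    bgr=s; m=((s.sum(2)<260)).astype(np.uint8)   # dark on tan table
    k,l,st,ce=cv2.connectedComponentsWithStats(m); j=1+np.argmax(st[1:,4]); 
    ys,xs=np.where(l==j); rc=cv2.minAreaRect(np.c_[xs+x0,ys+y0].astype(np.float32)); print(n,st[j],rc)
    c=ce[j]+[x0,y0]; print(plane(P,c,0.018)); pts=cv2.boxPoints(rc); print(np.array([plane(P,p,0.018) for p in pts]))
    print(s[int(ce[j][1]),int(ce[j][0])], s[2,2])
E
```

```text
scene [  6   4  41  24 640] ((206.45001220703125, 237.1500244140625), (40.79337692260742, 17.708751678466797), 18.434947967529297)
[ 0.4421 -0.2526  0.018 ]
[[ 0.4021 -0.3068  0.018 ]
 [ 0.3561 -0.2548  0.018 ]
 [ 0.48   -0.1977  0.018 ]
 [ 0.5193 -0.2503  0.018 ]]
[52 60 58] [128 171 195]
side [  7  14  38   8 233] ((280.5, 182.5), (37.0, 7.0), 0.0)
[ 0.4339 -0.2291  0.018 ]
[[ 0.4784 -0.1952  0.018 ]
 [ 0.4895 -0.2277  0.018 ]
 [ 0.3815 -0.2638  0.018 ]
 [ 0.3729 -0.2306  0.018 ]]
[61 71 74] [152 194 213]
```

View pics/c1.png

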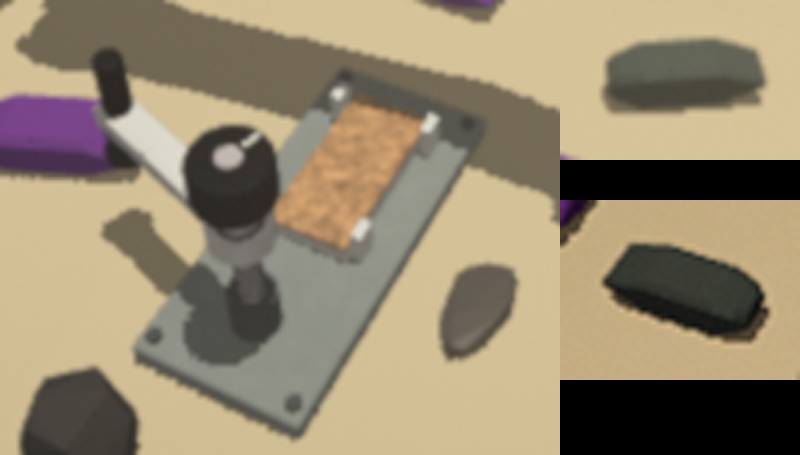

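The crop confirms the grey-green axe at side (281,178) and scene (207,237). In the side view the stand's plate corners are at crop (345,68), (485,122), (298,437) and (135,350), the arm is swung to its left, and the peg top is at crop (108,55).

Run:
```python
from h import *
P=pose("side")
f=lambda u:np.array(u)/3.5+[130,220]
c=[plane(P,f(u),0.016) for u in((345,68),(485,122),(298,437),(135,350))]
S=np.array([[60,-90],[-60,-90],[-60,170],[60,170]])/1e3
W=np.array(c)[:,:2]; print(W)
# rigid fit
A=S-S.mean(0);B=W-W.mean(0); th=np.arctan2((A[:,0]*B[:,1]-A[:,1]*B[:,0]).sum(),(A*B).sum())
R=np.array([[np.cos(th),-np.sin(th)],[np.sin(th),np.cos(th)]]); t=W.mean(0)-R@S.mean(0)
print("stand yaw",th,"org",t,"res",(S@R.T+t-W)*1e3)
print("post",t+R@[0,.12])
for z in(.165,.168): 
  p=plane(P,f((108,55)),z); q=R.T@(p[:2]-t-R@[0,.12]); print("pegtop",p,q,"arm",np.arctan2(q[0],-q[1]),np.hypot(*q))
```

```text
[[0.4904 0.0378]
 [0.3764 0.0535]
 [0.405  0.3114]
 [0.5215 0.2936]]
stand yaw -0.12062508457760873 org [0.4435 0.1344] res [[ 1.8759  0.0002]
 [-3.3189 -1.2503]
 [-0.5893 -1.0744]
 [ 2.0324  2.3244]]
post [0.458  0.2535]
pegtop [0.5665 0.1996 0.165 ] [ 0.1143 -0.0404] arm 1.2309497890388004 0.12120766942584392
pegtop [0.5646 0.202  0.168 ] [ 0.112  -0.0383] arm 1.241280010795368 0.11841053091244542
```

>>> play_rows:
  targets:
    - [[-40, -30, -20], [0, 0, 0], 85]
    - [[-40, -30, 0], [0, 0, 0], 85]
    - [[-40, -30, 0], [0, 0, 0], 85]
    - [[-40, -30, 0], [0, 0, 0], 85]
    - [[-40, -30, 0], [0, 0, 0], 85]
    - [[-40, -30, 0], [0, 0, 0], 85]
    - [[-30, -20, 0], [0, 0, 0], 85]
    - [[0, 0, 0], [0, 0, 0], 85]
    - [[0, 0, 0], [0, 0, 0], 85]

```text
clock: 1.0
tcp_pos: [0.4512, -0.2679, 0.2495]
tcp_rot: [[0.003, 1.0, -0.0], [1.0, -0.003, 0.001], [0.001, -0.0, -1.0]]
contact_force: [0.4, 0.8, -0.3]
width: 0.996
finger_force: 0.0
```

```bash
cat > axe.py <<'E'
from h import *
import sys
o=env.get_obs(); P=pose("wrist",o); im=cams.read_camera("wrist")[:,:,::-1]; cv2.imwrite(f"pics/{sys.argv[1]}.png",im)
hsv=cv2.cvtColor(np.ascontiguousarray(im),cv2.COLOR_BGR2HSV)
s=hsv.astype(int); m=((s[...,1]<75)&(s[...,2]<140)).astype(np.uint8)
m=cv2.morphologyEx(m,cv2.MORPH_OPEN,np.ones((3,3)))
k,l,st,ce=cv2.connectedComponentsWithStats(m)
for j in range(1,k):
    if st[j,4]<300: continue
    ys,xs=np.where(l==j); 
    g=np.array([plane(P,(x,y),0.036)[:2] for x,y in zip(xs,ys)]).astype(np.float32)
    print(st[j],ce[j],"world36",cv2.minAreaRect(g))
E
python3 axe.py w1
```

```text
[ 204  122   84   59 2484] [245.2073 152.155 ] world36 ((0.435424268245697, -0.24980831146240234), (0.11315369606018066, 0.047398924827575684), 24.827714920043945)
[137 236  36  53 602] [152.8738 260.7126] world36 ((0.28700438141822815, -0.41809922456741333), (0.10367535799741745, 0.026714660227298737), 61.31398010253906)
[341 236  41  48 625] [361.9344 259.536 ] world36 ((0.6089492440223694, -0.41471725702285767), (0.027084046974778175, 0.09952224791049957), 33.00791931152344)
[195 262  55  34 601] [226.7205 279.2463] world36 ((0.3997509181499481, -0.45838308334350586), (0.09561683982610703, 0.042942680418491364), 24.96980857849121)
[ 95 352  41  32 878] [117.4328 369.6526] world36 ((0.2002708464860916, -0.6484255194664001), (0.09607964754104614, 0.05792505666613579), 58.74958038330078)
```

View pics/w1.png

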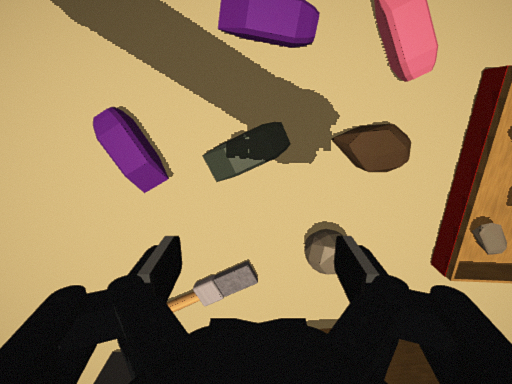

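Wrist view: the axe is at (245,152), with the biface right at (380,147), the hammerstone at (325,248) and the brush at (215,285). Next I turn across the axe and look again from lower down.

>>> play_rows:
  targets:
    - [[18, -16, 0], [0, 0, 0], 85]
    - [[0, 0, 15], [0, 0, 0.145], 85]
    - [[0, 0, 15], [0, 0, 0.145], 85]
    - [[0, 0, 15], [0, 0, 0.145], 85]
    - [[0, 0, 15], [0, 0, 0.145], 85]
    - [[0, 0, 15], [0, 0, 0.145], 85]
    - [[0, 0, 15], [0, 0, 0.145], 85]
    - [[0, 0, 10], [0, 0, 0.145], 85]
    - [[0, 0, 0], [0, 0, 0.123], 85]
    - [[0, 0, 0], [0, 0, 0], 85]
    - [[0, 0, 0], [0, 0, 0], 85]

```text
clock: 2.15
tcp_pos: [0.4373, -0.2476, 0.1498]
tcp_rot: [[0.905, 0.425, 0.0], [0.425, -0.905, 0.0], [0.0, -0.0, -1.0]]
contact_force: [0.2, 0.0, 0.3]
width: 0.995
finger_force: 0.0
```

```bash
python3 axe.py w2
```

```text
[ 238  127   47  108 4481] [260.8324 180.696 ] world36 ((0.43883880972862244, -0.24968665838241577), (0.11222994327545166, 0.04551812261343002), 25.18278694152832)
[  49  236  124  120 3414] [115.2314 308.8087] world36 ((0.22937935590744019, -0.16966083645820618), (0.08027513325214386, 0.23178094625473022), 74.32669830322266)
[343 236  41  63 873] [365.0389 266.7617] world36 ((0.4023110866546631, -0.3975178003311157), (0.09275195002555847, 0.02548934705555439), 49.67564392089844)
[394 244  39  35 408] [406.75   255.0049] world36 ((0.429355651140213, -0.44047248363494873), (0.0433172732591629, 0.03799832612276077), 25.199831008911133)
[348 303  35  49 487] [364.3593 325.0062] world36 ((0.32901403307914734, -0.44151630997657776), (0.07163159549236298, 0.03243352845311165), 55.941471099853516)
[ 369  302   90   77 2303] [410.1433 333.3417] world36 ((0.3393568694591522, -0.4911988377571106), (0.11438611894845963, 0.10879600048065186), 52.24428176879883)
[ 228  321   88   42 1450] [276.0469 339.691 ] world36 ((0.2676422894001007, -0.34511953592300415), (0.06003163009881973, 0.11198758333921432), 10.261029243469238)
[129 350  26  34 382] [139.9817 368.4031] world36 ((0.1508384793996811, -0.21514634788036346), (0.05798967555165291, 0.02888982929289341), 31.282772064208984)
[235 351  33  29 425] [248.1294 362.3459] world36 ((0.2139146327972412, -0.34227532148361206), (0.048208609223365784, 0.040643028914928436), 23.744543075561523)
[193 356  41  26 307] [213.7915 368.013 ] world36 ((0.18870104849338531, -0.298928439617157), (0.023896686732769012, 0.06649397313594818), 48.855743408203125)
[306 357  33  27 337] [324.1335 369.6202] world36 ((0.24499905109405518, -0.42954400181770325), (0.04505913332104683, 0.04104089364409447), 30.38349151611328)
```

View pics/w2.png

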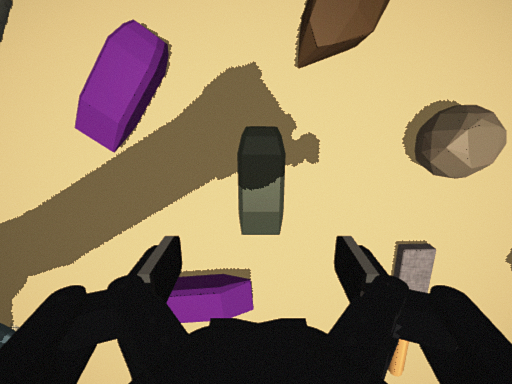

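The axe is at (261,181), aligned with the tool and about 3 mm to the right of the finger midline. I descend and grip it.

>>> play_rows:
  targets:
    - [[-5, 3, 30], [0, 0, 0], 85]
    - [[0, 0, 40], [0, 0, 0], 85]
    - [[0, 0, 40], [0, 0, 0], 85]
    - [[0, 0, 25], [0, 0, 0], 85]
    - [[0, 0, 12], [0, 0, 0], 85]
    - [[0, 0, 0], [0, 0, 0], 60]
    - [[0, 0, 0], [0, 0, 0], 40]
    - [[0, 0, 0], [0, 0, 0], 40]
    - [[0, 0, 0], [0, 0, 0], 40]
    - [[0, 0, 0], [0, 0, 0], 40]
  grip_force: 60

```text
clock: 3.2
tcp_pos: [0.4345, -0.2544, 0.0046]
tcp_rot: [[0.908, 0.42, 0.003], [0.42, -0.908, -0.001], [0.002, 0.002, -1.0]]
contact_force: [-0.0, 0.6, 6.8]
width: 0.552
finger_force: 64.6
```

>>> play_rows:
  targets:
    - [[0, 0, -30], [0, 0, 0], 40]
    - [[0, 0, -40], [0, 0, 0], 40]
    - [[0, 0, -50], [0, 0, 0], 40]
    - [[14, -32, -40], [0, 0, 0], 40]
    - [[14, -32, 0], [0, 0, 0], 40]
    - [[14, -32, 0], [0, 0, 0], 40]
    - [[14, -32, 0], [0, 0, 0], 40]
    - [[14, -32, 0], [0, 0, 0], 40]
    - [[14, -32, 0], [0, 0, 0], 40]
    - [[14, -32, 0], [0, 0, 0], 40]
    - [[15, -31, 0], [0, 0, 0], 40]

```text
clock: 4.3
tcp_pos: [0.4268, 0.0238, 0.1597]
tcp_rot: [[0.908, 0.419, -0.002], [0.419, -0.908, -0.0], [-0.002, -0.0, -1.0]]
contact_force: [1.3, -0.6, -4.7]
width: 0.553
finger_force: 64.6
```

>>> play_rows:
  targets:
    - [[0, 0, 0], [0, 0, -0.145], 40]
    - [[0, 0, 0], [0, 0, -0.145], 40]
    - [[0, 0, 0], [0, 0, -0.145], 40]
    - [[0, 0, 0], [0, 0, -0.145], 40]
    - [[0, 0, 0], [0, 0, -0.145], 40]
    - [[0, 0, 0], [0, 0, -0.145], 40]
    - [[0, 0, 0], [0, 0, -0.145], 40]
    - [[0, 0, 0], [0, 0, 0], 40]
    - [[0, 0, 0], [0, 0, 0], 40]

```text
clock: 5.2
tcp_pos: [0.4277, 0.0226, 0.16]
tcp_rot: [[0.126, 0.992, -0.001], [0.992, -0.126, -0.0], [-0.0, -0.001, -1.0]]
contact_force: [0.3, -0.3, -4.7]
width: 0.551
finger_force: 64.4
```

Run:
```python
from h import *
o=env.get_obs(); P=pose("wrist",o); im=cams.read_camera("wrist")[:,:,::-1].copy(); np.savez("w3.npz",K=P[0],o=P[1],R=P[2])
cv2.imwrite("pics/w3.png",im); cv2.imwrite("pics/w3b.png",cv2.resize(im,(800,600),interpolation=cv2.INTER_CUBIC))
h=cv2.cvtColor(im,cv2.COLOR_BGR2HSV).astype(int)
m=((h[...,0]>5)&(h[...,0]<17)&(h[...,1]>110)).astype(np.uint8); m=cv2.morphologyEx(m,cv2.MORPH_OPEN,np.ones((3,3)))
k,l,st,ce=cv2.connectedComponentsWithStats(m)
for j in range(1,k):
    if st[j,4]<500: continue
    ys,xs=np.where(l==j); g=np.array([plane(P,(x,y),.03)[:2] for x,y in zip(xs,ys)]).astype(np.float32)
    print(st[j],cv2.minAreaRect(g))
```

```text
[ 234   90   59   44 1869] ((0.44067421555519104, 0.09233051538467407), (0.04089728742837906, 0.05772790685296059), 82.85611724853516)
```

View pics/w3b.png

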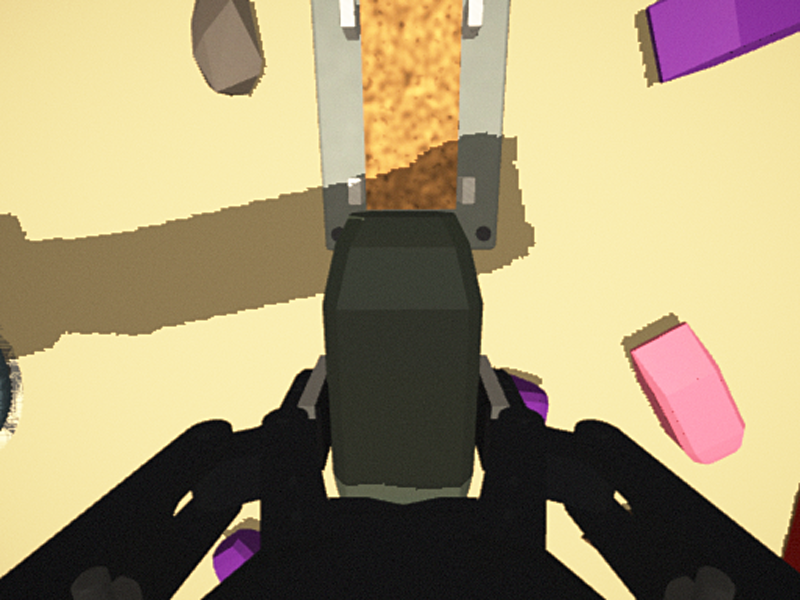

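Wrist view with the axe held (800-px scale): the cork runs from (361,0)-(462,0) to (366,205)-(457,205). Near stops are at (356,191) and (467,191), far stops at (349,15) and (474,15). The axe is held straight, its front end at row 212.

Run:
```python
from h import *
d=np.load("w3.npz");P=(d["K"],d["o"],d["R"]); s=1.5625
print(P[1])
im=cv2.imread("pics/w3.png"); h=cv2.cvtColor(im,cv2.COLOR_BGR2HSV).astype(int)
L=[];Rr=[]
for r in range(25,112,3):
    c=[x for x in range(215,310) if 5<h[r,x,0]<17 and h[r,x,1]>110]
    if len(c)>40: L.append(plane(P,(c[0],r+.5),.03)[:2]);Rr.append(plane(P,(c[-1]+1,r+.5),.03)[:2])
L,Rr=map(np.array,(L,Rr))
fit=lambda A:np.polyfit(A[:,1],A[:,0],1)
a,b=fit(L),fit(Rr); print("slopes",a,b,"width",(np.polyval(b,.1)-np.polyval(a,.1)))
m=(a+b)/2; print("mid slope",m[0],"yaw",-np.arctan(m[0]),"xmid at y=.134",np.polyval(m,.134))
for n,u,z,y in(("near far-edge",(356,178),.042,-.040),("near far-edgeR",(467,178),.042,-.04),("near near-edge",(356,204),.042,-.056),("nearR",(467,204),.042,-.056),("far stop L",(349,27),.042,.04),("far R",(474,27),.042,.04),("plate L",(327,248),.016,-.09),("plate R",(496,248),.016,-.09)):
    p=plane(P,np.array(u)/s,z); print(n,p[:2],"-> centre along",p[1]-y*.992)
t=env.get_obs()["tcp_pos"];Rt=env.get_obs()["tcp_rot"]
for z in(.155,.1735,.1915):
    for u in((402,211),(402,486),(402,501),(336,307),(474,309)):
        p=plane(P,np.array(u)/s,z); print(z,u,1e3*(Rt.T@(p-t)))
```

```text
[0.4369 0.0987 0.3027]
slopes [2.2092 0.2132] [2.586  0.2353] width 0.05973233018428531
mid slope 2.3975547436666074 yaw -1.1756431685016808 xmid at y=.134 0.5455134667894255
near far-edge [0.4074 0.095 ] -> centre along 0.1346903154273511
near far-edgeR [0.4742 0.0866] -> centre along 0.1262972689639235
near near-edge [0.4049 0.0797] -> centre along 0.13525983629783
nearR [0.473  0.0712] -> centre along 0.12672049176866607
far stop L [0.4162 0.1745] -> centre along 0.13478126321749484
far R [0.4843 0.1659] -> centre along 0.12618521171007555
plate L [0.3767 0.0504] -> centre along 0.1396867738555464
plate R [0.4945 0.0357] -> centre along 0.12495436021742394
0.155 (402, 211) [61.2107 -1.116   5.0852]
0.155 (402, 486) [-57.4689  -1.071    5.1208]
0.155 (402, 501) [-65.6263  -1.0679   5.1232]
0.155 (336, 307) [ 25.4097 -26.0627   5.1157]
0.155 (474, 309) [24.687  26.1492  5.0745]
0.1735 (402, 211) [ 63.1272  -1.0696 -13.4155]
0.1735 (402, 486) [-40.6891  -1.0302 -13.3843]
0.1735 (402, 501) [-47.8249  -1.0275 -13.3822]
0.1735 (336, 307) [ 31.8099 -22.892  -13.3887]
0.1735 (474, 309) [ 31.1777  22.781  -13.4248]
0.1915 (402, 211) [ 64.992   -1.0244 -31.4161]
0.1915 (402, 486) [-24.3629  -0.9905 -31.3892]
0.1915 (402, 501) [-30.5047  -0.9882 -31.3874]
0.1915 (336, 307) [ 38.0371 -19.807  -31.3931]
0.1915 (474, 309) [ 37.493   19.5038 -31.4241]<stdin>:10: RankWarning: Polyfit may be poorly conditioned
<stdin>:10: RankWarning: Polyfit may be poorly conditioned
```

>>> play_rows:
  targets:
    - [[28, 1, 0], [0, 0, 0], 40]
    - [[30, 1, 0], [0, 0, 0], 40]
    - [[30, 1, 0], [0, 0, 0], 40]
    - [[20, 1, 20], [0, 0, 0], 40]
    - [[0, 0, 30], [0, 0, 0], 40]
    - [[0, 0, 30], [0, 0, 0], 40]
    - [[0, 0, 20], [0, 0, 0], 40]
    - [[0, 0, 10], [0, 0, 0], 40]
    - [[0, 0, 6], [0, 0, 0], 40]
    - [[0, 0, 4], [0, 0, 0], 40]
    - [[0, 0, 2], [0, 0, 0], 40]
    - [[0, 0, 0], [0, 0, 0], 40]

```text
clock: 6.45
tcp_pos: [0.4465, 0.1298, 0.0391]
tcp_rot: [[0.123, 0.992, 0.001], [0.992, -0.123, 0.001], [0.001, 0.001, -1.0]]
contact_force: [0.2, -0.9, -5.0]
width: 0.549
finger_force: 64.2
```

>>> play_rows:
  targets:
    - [[0, -1, 2], [0, 0, 0], 40]
    - [[0, 0, 2], [0, 0, 0], 40]
    - [[0, 0, 0], [0, 0, 0], 40]
    - [[0, 0, 0], [0, 0, 0], 40]

```text
clock: 6.85
tcp_pos: [0.445, 0.1298, 0.0347]
tcp_rot: [[0.123, 0.992, 0.001], [0.992, -0.123, 0.0], [0.0, 0.0, -1.0]]
contact_force: [-0.4, 0.0, -4.6]
width: 0.551
finger_force: 64.6
```

>>> play_rows:
  targets:
    - [[0, 0, 1], [0, 0, 0], 40]
    - [[0, 0, 0], [0, 0, 0], 40]
    - [[0, 0, 0], [0, 0, 0], 40]

```text
clock: 7.15
tcp_pos: [0.445, 0.1298, 0.0346]
tcp_rot: [[0.123, 0.992, 0.0], [0.992, -0.123, -0.0], [-0.0, 0.0, -1.0]]
contact_force: [-2.3, -1.7, 5.3]
width: 0.551
finger_force: 65.5
```

>>> play_rows:
  targets:
    - [[0, 0, 0], [0, 0, 0], 60]
    - [[0, 0, 0], [0, 0, 0], 85]
    - [[0, 0, 0], [0, 0, 0], 85]
    - [[0, 0, -10], [0, 0, 0], 85]
    - [[0, 0, -30], [0, 0, 0], 85]
    - [[0, 0, -40], [0, 0, 0], 85]
    - [[-25, 0, -40], [0, 0, 0], 85]
    - [[-35, 0, -40], [0, 0, 0], 85]
    - [[-20, 0, -10], [0, 0, 0], 85]
    - [[0, 0, 0], [0, 0, 0], 85]
    - [[0, 0, 0], [0, 0, 0], 85]

```text
clock: 8.25
tcp_pos: [0.4351, 0.0526, 0.2015]
tcp_rot: [[0.124, 0.992, 0.001], [0.992, -0.124, 0.001], [0.001, 0.001, -1.0]]
contact_force: [-0.6, 0.1, 0.4]
width: 1.0
finger_force: 0.0
```

Run:
```python
from h import *
o=env.get_obs(); P=pose("wrist",o); im=cams.read_camera("wrist")[:,:,::-1].copy(); np.savez("w4.npz",K=P[0],o=P[1],R=P[2]); print(o["tcp_pos"])
cv2.imwrite("pics/w4b.png",cv2.resize(im[:330],(800,516),interpolation=cv2.INTER_CUBIC)); cv2.imwrite("pics/w4.png",im)
```

```text
[0.4351 0.0526 0.2015]
```

View pics/w4b.png

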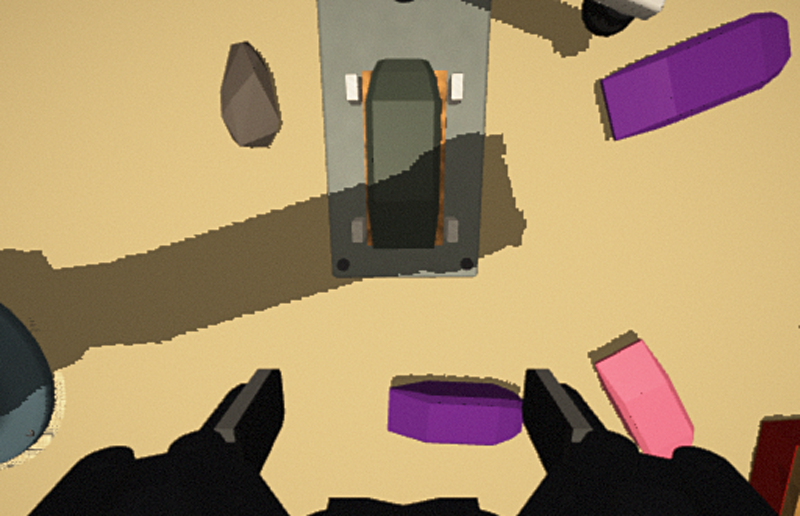

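The axe lies in the cradle, rows 59–248, columns 366–443, with stops at (352,88), (457,87), (358,231) and (452,231): laterally centred. I check its position along the bed and move on towards the peg.

Run:
```python
from h import *
d=np.load("w4.npz");P=(d["K"],d["o"],d["R"]); s=1.5625
yw=-.122; ey=np.array([-np.sin(yw),np.cos(yw)]);ex=np.array([np.cos(yw),np.sin(yw)])
c0=np.array([.4455,.1305])
for n,u,z in(("axe far",(404,59),.048),("axe near",(404,248),.048),("nstop",(358,219),.042),("nstop",(452,219),.042),("nstop n",(358,244),.042),("nstop n",(452,244),.042),("fstop n",(352,103),.030),("fstopn ",(457,102),.030),("axeL",(366,150),.06),("axeR",(443,150),.06)):
    p=plane(P,np.array(u)/s,z)[:2]-c0; print(n,1e3*p@ex,1e3*p@ey)
```

```text
axe far -0.5120384814583439 63.02422185131853
axe near -0.45657675199350667 -58.942733213209934
nstop -33.79457829795605 -38.80451979240148
nstop 34.347373843018616 -38.841660177022824
nstop n -34.391262701175926 -57.0884330108027
nstop n 34.98691191282862 -57.12509577003788
fstop n -36.646663517709754 39.758370173940165
fstopn  36.422579897230044 40.35011802259874
axeL -25.216474695829667 7.8058659516607705
axeR 24.818172223165035 7.776449327618408
```

>>> play_rows:
  targets:
    - [[30, 20, -20], [0, 0, 0], 85]
    - [[30, 20, -20], [0, 0, 0], 85]
    - [[0, 20, 0], [0, 0, 0], 85]
    - [[0, 0, 0], [0, 0, 0], 85]
    - [[0, 0, 0], [0, 0, 0], 85]

```text
clock: 8.8
tcp_pos: [0.5008, 0.1054, 0.2392]
tcp_rot: [[0.121, 0.993, -0.004], [0.993, -0.121, -0.001], [-0.001, -0.004, -1.0]]
contact_force: [-0.4, 0.3, 0.2]
width: 0.997
finger_force: 0.0
```

Run:
```python
from h import *
o=env.get_obs(); P=pose("wrist",o); im=cams.read_camera("wrist")[:,:,::-1].copy(); np.savez("w5.npz",K=P[0],o=P[1],R=P[2]); print(o["tcp_pos"])
cv2.imwrite("pics/w5b.png",cv2.resize(im[:330],(800,516),interpolation=cv2.INTER_CUBIC)); cv2.imwrite("pics/w5.png",im)
```

```text
[0.5008 0.1054 0.2392]
```

View pics/w5b.png

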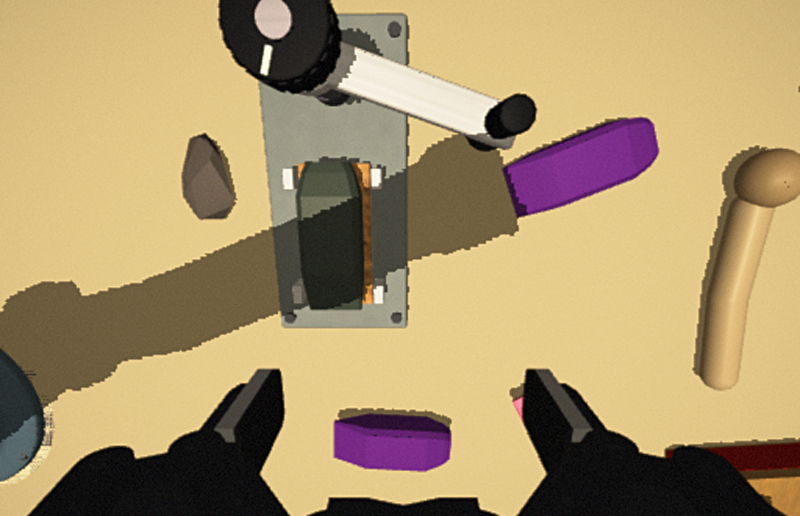

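Wrist view: rod top at (272,17), knob around (280,40), arm reaching to the peg with its top at (517,111). The axe is still in the cradle.

Run:
```python
from h import *
d=np.load("w5.npz");P=(d["K"],d["o"],d["R"]); s=1.5625
yw=-.122; ey=np.array([-np.sin(yw),np.cos(yw)]);ex=np.array([np.cos(yw),np.sin(yw)])
c0=np.array([.4455,.1305]); post=c0+.12*ey; print("post",post)
p=plane(P,np.array((272,17))/s,.172); print("rod",p, 1e3*(p[:2]-post))
for z in(.166,.169):
    p=plane(P,np.array((517,111))/s,z)[:2]; q=p-post; x,y=q@ex,q@ey
    print("peg",p,"r",np.hypot(x,y),"ang",np.arctan2(x,-y))
Q=pose("side"); # peg top in side0 crop
f=lambda u:np.array(u)/3.5+[130,220]
print("tri peg top",tri([ray(P,np.array((517,111))/s),ray(Q,f((107,54)))]))
o=env.get_obs(); print(o["joint_positions"], o["tcp_pos"])
```

```text
post [0.4601 0.2496]
rod [0.4593 0.2503 0.172 ] [-0.7914  0.7365]
peg [0.5664 0.1997] r 0.11740887231201215 ang 1.2539413516068045
peg [0.5656 0.1995] r 0.11680805828442943 ang 1.2491460864819834
tri peg top [0.5666 0.1998 0.166 ]
[-0.253   0.1186 -0.0368  1.9137  0.0044  1.114  -0.4133] [0.5003 0.105  0.2392]
```

>>> play_rows:
  targets:
    - [[34, 18, 0], [0, 0, 0], 60]
    - [[34, 18, 0], [0, 0, 0], 60]
    - [[34, 19, 0], [0, 0, 0], 60]
    - [[0, 0, 0], [0, 0, -0.139], 60]
    - [[0, 0, 0], [0, 0, -0.139], 60]
    - [[0, 0, 0], [0, 0, -0.139], 60]
    - [[0, 0, 0], [0, 0, -0.139], 60]
    - [[0, 0, 0], [0, 0, -0.139], 60]
    - [[0, 0, 0], [0, 0, -0.139], 60]
    - [[0, 0, 0], [0, 0, -0.139], 60]
    - [[0, 0, 0], [0, 0, -0.139], 60]
    - [[0, 0, 0], [0, 0, -0.139], 60]

```text
clock: 10.05
tcp_pos: [0.5674, 0.1986, 0.2399]
tcp_rot: [[-0.906, 0.423, -0.003], [0.423, 0.906, -0.001], [0.002, -0.002, -1.0]]
contact_force: [0.4, 0.2, 0.9]
width: 0.7
finger_force: 0.0
```

>>> play_rows:
  targets:
    - [[0, 0, 30], [0, 0, 0], 60]
    - [[0, 0, 25], [0, 0, 0], 60]
    - [[0, 0, 0], [0, 0, 0], 60]
    - [[0, 0, 0], [0, 0, 0], 60]

```text
clock: 10.45
tcp_pos: [0.5678, 0.1986, 0.1853]
tcp_rot: [[-0.904, 0.428, -0.003], [0.428, 0.904, -0.001], [0.002, -0.002, -1.0]]
contact_force: [0.4, 0.8, 0.5]
width: 0.707
finger_force: 0.0
```

Run:
```python
from h import *
o=env.get_obs(); print(o["joint_positions"]); R=o["tcp_rot"]
for z in (.146,):
    d=np.array([.5667,.1994,z])-o["tcp_pos"]; print(1e3*R.T@d, o["tcp_pos"])
P=pose("wrist",o); im=cams.read_camera("wrist")[:,:,::-1]; cv2.imwrite("pics/w6.png",im)
```

```text
[-0.2045  0.3522 -0.2431  1.7489  0.0953  1.0549  0.6476]
[ 1.279   0.2741 39.32  ] [0.5678 0.1986 0.1853]
```

View pics/w6.png

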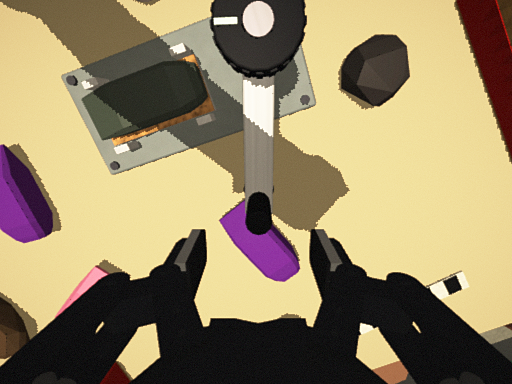

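The peg at (258,210) sits between the finger tips (205 and 310). I descend and pinch it.

>>> play_rows:
  targets:
    - [[1, 0, 30], [0, 0, 0], 60]
    - [[0, 0, 25], [0, 0, 0], 60]
    - [[0, 0, 0], [0, 0, 0], 30]
    - [[0, 0, 0], [0, 0, 0], 10]
    - [[0, 0, 0], [0, 0, 0], 10]
    - [[0, 0, 0], [0, 0, 0], 10]
    - [[0, 0, 0], [0, 0, 0], 10]
  grip_force: 30

```text
clock: 11.2
tcp_pos: [0.57, 0.1998, 0.1331]
tcp_rot: [[-0.903, 0.429, 0.004], [0.429, 0.903, 0.001], [-0.003, 0.003, -1.0]]
contact_force: [1.0, -0.1, 1.6]
width: 0.211
finger_force: 29.7
```

>>> play_rows:
  targets:
    - [[1.2, -16.6, 0], [0, 0, 0.139], 10]
    - [[1.2, -16.6, 0], [0, 0, 0.139], 10]
    - [[1.2, -16.6, 0], [0, 0, 0.139], 10]
    - [[1.2, -16.6, 0], [0, 0, 0.139], 10]
    - [[1.2, -16.6, 0], [0, 0, 0.139], 10]
    - [[1.2, -16.6, 0], [0, 0, 0.139], 10]
    - [[1.2, -16.6, 0], [0, 0, 0.139], 10]
    - [[1.2, -16.6, 0], [0, 0, 0.139], 10]
    - [[0, 0, 0], [0, 0, 0], 10]

```text
clock: 12.1
tcp_pos: [0.4618, 0.1292, 0.1324]
tcp_rot: [[-0.014, 1.0, 0.002], [1.0, 0.014, -0.002], [-0.002, 0.002, -1.0]]
contact_force: [0.2, -5.2, 4.4]
width: 0.211
finger_force: 30.0
```

```bash
cat > ang.py <<'E'
from h import *
yw=-.122; ey=np.array([-np.sin(yw),np.cos(yw)]);ex=np.array([np.cos(yw),np.sin(yw)])
o=env.get_obs(); q=o["tcp_pos"][:2]-[.4601,.2496]; print("arm",np.arctan2(q@ex,-q@ey),"r",np.hypot(*q),"F",o["contact_force"],"tcp",o["tcp_pos"], "tooly", np.arctan2(o["tcp_rot"][1,1],o["tcp_rot"][0,1])-yw)
E
python3 ang.py
```

```text
arm 0.1364253076636463 r 0.12037531168443558 F [ 0.2325 -5.2198  4.3943] tcp [0.4618 0.1292 0.1324] tooly 0.1355354952465482
```

>>> play_rows:
  targets:
    - [[0.5, -8.3, 0], [0, 0, 0.07], 10]
    - [[0.5, -8, 0], [0, 0, 0.066], 10]
    - [[0, -2, 0], [0, 0, 0], 10]
    - [[0, 0, 0], [0, 0, 0], 10]
    - [[0, 0, 0], [0, 0, 0], 10]

```text
clock: 12.6
tcp_pos: [0.4458, 0.1301, 0.1325]
tcp_rot: [[0.12, 0.993, 0.003], [0.993, -0.12, -0.003], [-0.002, 0.003, -1.0]]
contact_force: [0.8, -6.9, 6.3]
width: 0.21
finger_force: 30.0
```

```bash
python3 ang.py
```

```text
arm 0.0030586052941340134 r 0.12030891835309114 F [ 0.8241 -6.8564  6.3187] tcp [0.4458 0.1301 0.1325] tooly 0.0016538793581254846
```

>>> play_rows:
  targets:
    - [[0, -2, 0], [0, 0, 0], 10]
    - [[0, 0, 0], [0, 0, 0], 10]
    - [[0, 0, 0], [0, 0, 0], 10]

```text
clock: 12.9
tcp_pos: [0.4451, 0.1304, 0.1328]
tcp_rot: [[0.121, 0.993, 0.006], [0.993, -0.121, -0.002], [-0.001, 0.006, -1.0]]
contact_force: [2.9, -7.2, 5.2]
width: 0.207
finger_force: 30.0
```

```bash
python3 ang.py
```

```text
arm -0.0027792134737285833 r 0.12016067219460312 F [ 2.8656 -7.2361  5.1995] tcp [0.4451 0.1304 0.1328] tooly 0.0009851534378899907
```

>>> play_rows:
  targets:
    - [[0, -2, 0], [0, 0, 0], 10]
    - [[0, -1, 0], [0, 0, 0], 10]
    - [[0, 0, 0], [0, 0, 0], 10]
    - [[0, 0, 0], [0, 0, 0], 10]

```text
clock: 13.3
tcp_pos: [0.444, 0.1307, 0.1333]
tcp_rot: [[0.122, 0.993, 0.009], [0.993, -0.121, -0.001], [-0.0, 0.009, -1.0]]
contact_force: [5.9, -8.7, 3.2]
width: 0.209
finger_force: 29.9
```

```bash
python3 ang.py
```

```text
arm -0.012786768762204696 r 0.11996154906966468 F [ 5.9067 -8.7216  3.2307] tcp [0.444  0.1307 0.1333] tooly 0.0001967581576672317
```

The arm has met its stop: the sideways reaction rose to 6 N. I release and rise.

>>> play_rows:
  targets:
    - [[0, 2, 0], [0, 0, 0], 40]
    - [[0, 0, 0], [0, 0, 0], 60]
    - [[0, 0, 0], [0, 0, 0], 60]
    - [[0, 0, -40], [0, 0, 0], 85]
    - [[0, 0, -50], [0, 0, 0], 85]
    - [[40, 0, -30], [0, 0, 0], 85]
    - [[40, 0, 0], [0, 0, 0], 85]
    - [[20, 0, 0], [0, 0, 0], 85]
    - [[0, 0, 0], [0, 0, 0], 85]
    - [[0, 0, 0], [0, 0, 0], 85]

```text
clock: 14.3
tcp_pos: [0.4516, 0.2326, 0.2504]
tcp_rot: [[0.117, 0.993, -0.002], [0.993, -0.117, -0.001], [-0.001, -0.002, -1.0]]
contact_force: [-0.5, -0.3, -0.4]
width: 0.998
finger_force: 0.0
```

Run:
```python
from h import *
o=env.get_obs(); print(o["joint_positions"],o["tcp_pos"]); R=o["tcp_rot"]
print(1e3*R.T@(np.array([.4598,.25,.156])-o["tcp_pos"]))
a=cams.read_camera("side")[:,:,::-1]; A=cv2.resize(a[190:350,130:290],None,fx=3.6,fy=3.6,interpolation=cv2.INTER_CUBIC); cv2.imwrite("pics/s2.png",A)
```

```text
[-0.4256  0.1047 -0.1396  1.9052  0.0162  1.1348 -0.6888] [0.4516 0.2326 0.2504]
[18.324   6.2494 94.3912]
```

View pics/s2.png

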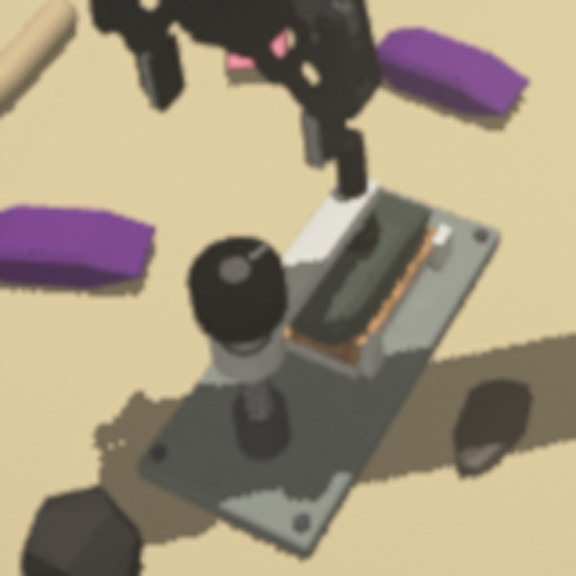

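The arm lies over the axe, with the peg at (350,160) and the knob at (238,290). I centre over the knob and wind the wrist back for a long stroke.

>>> play_rows:
  targets:
    - [[18, 6, 0], [0, 0, 0], 85]
    - [[0, 0, 0], [0, 0, -0.148], 85]
    - [[0, 0, 0], [0, 0, -0.148], 85]
    - [[0, 0, 0], [0, 0, -0.148], 85]
    - [[0, 0, 0], [0, 0, -0.148], 85]
    - [[0, 0, 0], [0, 0, -0.148], 85]
    - [[0, 0, 0], [0, 0, -0.148], 85]
    - [[0, 0, 0], [0, 0, -0.148], 85]
    - [[0, 0, 0], [0, 0, -0.148], 85]
    - [[0, 0, 0], [0, 0, -0.148], 85]
    - [[0, 0, 0], [0, 0, -0.148], 85]
    - [[0, 0, 0], [0, 0, 0], 85]

```text
clock: 15.55
tcp_pos: [0.4606, 0.2475, 0.2506]
tcp_rot: [[-0.977, 0.212, -0.001], [0.212, 0.977, -0.001], [0.001, -0.001, -1.0]]
contact_force: [0.9, -0.4, -0.7]
width: 0.995
finger_force: 0.0
```

>>> play_rows:
  targets:
    - [[0, 0, 0], [0, 0, -0.148], 85]
    - [[0, 0, 0], [0, 0, -0.148], 85]
    - [[0, 0, 0], [0, 0, -0.148], 85]
    - [[0, 0, 0], [0, 0, -0.148], 85]
    - [[0, 0, 0], [0, 0, -0.148], 85]
    - [[0, 0, 0], [0, 0, -0.148], 85]
    - [[0, 0, 0], [0, 0, -0.148], 85]
    - [[0, 0, 0], [0, 0, -0.148], 85]
    - [[0, 0, 0], [0, 0, -0.148], 85]
    - [[0, 0, 0], [0, 0, -0.148], 85]
    - [[0, 0, 0], [0, 0, 0], 85]
    - [[0, 0, 0], [0, 0, 0], 85]

```text
clock: 16.75
tcp_pos: [0.4606, 0.2487, 0.2509]
tcp_rot: [[-0.303, -0.953, -0.0], [-0.953, 0.303, -0.001], [0.001, 0.0, -1.0]]
contact_force: [-0.7, -0.7, -0.3]
width: 1.0
finger_force: 0.0
```

```bash
cat > kn.py <<'E'
from h import *
o=env.get_obs(); R=o["tcp_rot"]; print(o["clock"],"j7",o["joint_positions"][6],o["tcp_pos"],"to knob",1e3*R.T@(np.array([.4598,.25,.136])-o["tcp_pos"]),"yaw",np.arctan2(R[1,1],R[0,1]),"M",o["moment"],"F",o["contact_force"],"w",o["width"]*85.4)
print("tilt",R[:,2])
E
python3 kn.py
```

```text
16.75 j7 2.2108184320781024 [0.4606 0.2487 0.2509] to knob [ -1.077    1.1818 114.922 ] yaw 2.8339699277783326 M [-0.0435  0.0292 -0.0232] F [-0.7093 -0.7418 -0.3462] w 85.4117846398736
tilt [-0.0004 -0.0005 -1.    ]
```

>>> play_rows:
  targets:
    - [[-1, 1, 40], [0, 0, 0], 85]
    - [[0, 0, 40], [0, 0, 0], 85]
    - [[0, 0, 25], [0, 0, 0], 85]
    - [[0, 0, 12], [0, 0, 0], 85]
    - [[0, 0, 0], [0, 0, 0], 60]
    - [[0, 0, 0], [0, 0, 0], 40]
    - [[0, 0, 0], [0, 0, 0], 40]
    - [[0, 0, 0], [0, 0, 0], 40]
    - [[0, 0, 0], [0, 0, 0], 40]
  grip_force: 40

```text
clock: 17.65
tcp_pos: [0.4612, 0.2518, 0.1361]
tcp_rot: [[-0.297, -0.955, 0.003], [-0.955, 0.297, 0.002], [-0.003, -0.002, -1.0]]
contact_force: [-1.6, -0.3, 5.4]
width: 0.578
finger_force: 41.9
```

```bash
python3 kn.py
```

```text
17.65 j7 2.1572544594080902 [0.4612 0.2518 0.1361] to knob [2.1194 0.8079 0.0762] yaw 2.8397296691523004 M [-0.0455  0.2406  0.0517] F [-1.6088 -0.2935  5.4356] w 49.33226839937818
tilt [ 0.0031  0.0017 -1.    ]
```

>>> play_rows:
  targets:
    - [[0, 0, 0.3], [0, 0, 0.14], 40]
    - [[0, 0, 0.3], [0, 0, 0.14], 40]
    - [[0, 0, 0.3], [0, 0, 0.14], 40]
    - [[0, 0, 0.3], [0, 0, 0.14], 40]
    - [[0, 0, 0.3], [0, 0, 0.14], 40]
    - [[0, 0, 0.3], [0, 0, 0.14], 40]
    - [[0, 0, 0.3], [0, 0, 0.14], 40]
    - [[0, 0, 0], [0, 0, 0], 40]

```text
clock: 18.45
tcp_pos: [0.4625, 0.2502, 0.1339]
tcp_rot: [[-0.959, -0.283, 0.005], [-0.283, 0.959, 0.0], [-0.005, -0.001, -1.0]]
contact_force: [-0.2, -2.3, 6.2]
width: 0.572
finger_force: 42.2
```

```bash
python3 kn.py
```

```text
18.45 j7 1.2204329285404298 [0.4625 0.2502 0.1339] to knob [ 2.6389  0.5483 -2.1394] yaw 1.8576040388880435 M [-0.5405 -0.2189 -0.0604] F [-0.1835 -2.3288  6.1734] w 48.875957429403
tilt [ 0.0047  0.0001 -1.    ]
```

>>> play_rows:
  targets:
    - [[0, 0, 0.3], [0, 0, 0.14], 40]
    - [[0, 0, 0.3], [0, 0, 0.14], 40]
    - [[0, 0, 0.3], [0, 0, 0.14], 40]
    - [[0, 0, 0.3], [0, 0, 0.14], 40]
    - [[0, 0, 0.3], [0, 0, 0.14], 40]
    - [[0, 0, 0.3], [0, 0, 0.14], 40]
    - [[0, 0, 0.3], [0, 0, 0.14], 40]
    - [[0, 0, 0.3], [0, 0, 0.14], 40]
    - [[0, 0, 0.3], [0, 0, 0.14], 40]
    - [[0, 0, 0.3], [0, 0, 0.14], 40]
    - [[0, 0, 0.3], [0, 0, 0.14], 40]
    - [[0, 0, 0.3], [0, 0, 0.14], 40]

```text
clock: 19.65
tcp_pos: [0.4606, 0.2477, 0.1301]
tcp_rot: [[-0.173, 0.985, -0.001], [0.985, 0.173, -0.004], [-0.004, -0.001, -1.0]]
contact_force: [-3.5, -6.9, 10.8]
width: 0.571
finger_force: 42.7
```

```bash
python3 kn.py
```

```text
19.65 j7 -0.38921173052065183 [0.4606 0.2477 0.1301] to knob [ 2.3638 -0.4484 -5.944 ] yaw 0.17379514947647298 M [-1.339   0.7068  0.0787] F [-3.5054 -6.947  10.7769] w 48.79828533063799
tilt [-0.0006 -0.0039 -1.    ]
```

>>> play_rows:
  targets:
    - [[0, 0, 0.3], [0, 0, 0.14], 40]
    - [[0, 0, 0.3], [0, 0, 0.14], 40]
    - [[0, 0, 0.3], [0, 0, 0.14], 40]
    - [[0, 0, 0.3], [0, 0, 0.14], 40]
    - [[0, 0, 0.3], [0, 0, 0.14], 40]
    - [[0, 0, 0.3], [0, 0, 0.14], 40]
    - [[0, 0, 0.3], [0, 0, 0.14], 40]
    - [[0, 0, 0.3], [0, 0, 0.14], 40]
    - [[0, 0, 0.3], [0, 0, 0.14], 40]
    - [[0, 0, 0.3], [0, 0, 0.14], 40]
    - [[0, 0, 0.3], [0, 0, 0.14], 40]
    - [[0, 0, 0], [0, 0, 0], 40]

```text
clock: 20.85
tcp_pos: [0.4586, 0.2497, 0.1266]
tcp_rot: [[0.978, 0.208, -0.004], [0.208, -0.978, -0.002], [-0.004, 0.001, -1.0]]
contact_force: [-6.0, -3.4, 13.0]
width: 0.571
finger_force: 43.0
```

```bash
python3 kn.py
```

```text
20.85 j7 -1.8523119063235465 [0.4586 0.2497 0.1266] to knob [ 1.2416 -0.0224 -9.3713] yaw -1.3612474899347757 M [-0.9569  1.2544 -0.1222] F [-5.9711 -3.3587 13.0124] w 48.72540641921594
tilt [-0.004  -0.0019 -1.    ]
```

Sink and turn agree (4.2 rad, 9.5 mm, no slip). I open, wind back in place and regrip.

>>> play_rows:
  targets:
    - [[0, 0, -1], [0, 0, 0], 60]
    - [[0, 0, 0], [0, 0, 0], 85]
    - [[0, 0, 0], [0, 0, 0], 85]
    - [[0, 0, 0], [0, 0, 0], 85]
    - [[0, 0, 0], [0, 0, -0.145], 85]
    - [[0, 0, 0], [0, 0, -0.145], 85]
    - [[0, 0, 0], [0, 0, -0.145], 85]
    - [[0, 0, 0], [0, 0, -0.145], 85]
    - [[0, 0, 0], [0, 0, -0.145], 85]
    - [[0, 0, 0], [0, 0, -0.145], 85]
    - [[0, 0, 0], [0, 0, -0.145], 85]
    - [[0, 0, 0], [0, 0, -0.145], 85]

```text
clock: 22.05
tcp_pos: [0.4599, 0.2509, 0.1259]
tcp_rot: [[0.192, 0.981, -0.0], [0.981, -0.192, -0.0], [-0.0, -0.0, -1.0]]
contact_force: [0.4, -0.3, -0.5]
width: 0.995
finger_force: 0.0
```

```bash
python3 kn.py
```

```text
22.05 j7 -0.7424352173776917 [0.4599 0.2509 0.1259] to knob [ -0.8782   0.05   -10.1298] yaw -0.19368070124160924 M [-0.0234  0.053   0.0468] F [ 0.3643 -0.2955 -0.5117] w 84.97843320283063
tilt [-0.0002 -0.0001 -1.    ]
```

>>> play_rows:
  targets:
    - [[0, 0, 0], [0, 0, -0.145], 85]
    - [[0, 0, 0], [0, 0, -0.145], 85]
    - [[0, 0, 0], [0, 0, -0.145], 85]
    - [[0, 0, 0], [0, 0, -0.145], 85]
    - [[0, 0, 0], [0, 0, -0.145], 85]
    - [[0, 0, 0], [0, 0, -0.145], 85]
    - [[0, 0, 0], [0, 0, -0.145], 85]
    - [[0, 0, 0], [0, 0, -0.145], 85]
    - [[0, 0, 0], [0, 0, -0.145], 85]
    - [[0, 0, 0], [0, 0, -0.145], 85]
    - [[0, 0, 0], [0, 0, -0.145], 85]
    - [[0, 0, 0], [0, 0, 0], 85]

```text
clock: 23.25
tcp_pos: [0.46, 0.2508, 0.1259]
tcp_rot: [[-0.985, 0.175, -0.0], [0.175, 0.985, 0.0], [0.0, 0.0, -1.0]]
contact_force: [-1.0, 0.2, -0.0]
width: 0.993
finger_force: 0.0
```

```bash
python3 kn.py
```

```text
23.25 j7 0.7735549051325588 [0.46   0.2508 0.1259] to knob [  0.0181  -0.8059 -10.1236] yaw 1.3948302195849582 M [-0.0205  0.0007  0.0004] F [-0.9524  0.1829 -0.0251] w 84.78848776023655
tilt [-0.0004  0.0001 -1.    ]
```

>>> play_rows:
  targets:
    - [[0, 0, 0], [0, 0, 0], 60]
    - [[0, 0, 0], [0, 0, 0], 40]
    - [[0, 0, 0], [0, 0, 0], 40]
    - [[0, 0, 0], [0, 0, 0], 40]
    - [[0, 0, 0.3], [0, 0, 0.14], 40]
    - [[0, 0, 0.3], [0, 0, 0.14], 40]
    - [[0, 0, 0.3], [0, 0, 0.14], 40]
    - [[0, 0, 0.3], [0, 0, 0.14], 40]
    - [[0, 0, 0.3], [0, 0, 0.14], 40]
    - [[0, 0, 0.3], [0, 0, 0.14], 40]
    - [[0, 0, 0.3], [0, 0, 0.14], 40]
    - [[0, 0, 0.3], [0, 0, 0.14], 40]

```text
clock: 24.45
tcp_pos: [0.4606, 0.2508, 0.1239]
tcp_rot: [[-0.266, 0.964, 0.002], [0.964, 0.266, -0.0], [-0.0, 0.001, -1.0]]
contact_force: [0.4, -0.9, -0.9]
width: 0.573
finger_force: 41.3
```

```bash
python3 kn.py
```

```text
24.45 j7 -0.3006027154392516 [0.4606 0.2508 0.1239] to knob [ -0.5203  -0.9511 -12.1254] yaw 0.26923897019133025 M [-0.1414 -0.297   0.0231] F [ 0.4198 -0.8798 -0.8521] w 48.97316126973643
tilt [ 0.0015 -0.     -1.    ]
```

>>> play_rows:
  targets:
    - [[0, 0, 0.2], [0, 0, 0.1], 40]
    - [[0, 0, 0.2], [0, 0, 0.1], 40]
    - [[0, 0, 0.2], [0, 0, 0.1], 40]
    - [[0, 0, 0], [0, 0, 0], 40]

```text
clock: 24.85
tcp_pos: [0.4608, 0.2507, 0.1232]
tcp_rot: [[0.025, 1.0, 0.002], [1.0, -0.025, -0.0], [-0.0, 0.002, -1.0]]
contact_force: [1.0, -1.3, -0.7]
width: 0.573
finger_force: 41.3
```

```bash
python3 kn.py
```

```text
24.85 j7 -0.5809805939501916 [0.4608 0.2507 0.1232] to knob [ -0.7014  -0.9797 -12.7699] yaw -0.025367873242333 M [-0.2728 -0.5054 -0.0851] F [ 1.0187 -1.3205 -0.687 ] w 48.94693066227097
tilt [ 0.0019 -0.0001 -1.    ]
```

>>> play_rows:
  targets:
    - [[0, 0, 0.2], [0, 0, 0.1], 40]
    - [[0, 0, 0.2], [0, 0, 0.1], 40]
    - [[0, 0, 0.2], [0, 0, 0.1], 40]
    - [[0, 0, 0.2], [0, 0, 0.1], 40]
    - [[0, 0, 0], [0, 0, 0], 40]

```text
clock: 25.35
tcp_pos: [0.4614, 0.2525, 0.1232]
tcp_rot: [[0.405, 0.914, 0.004], [0.914, -0.405, 0.001], [0.003, 0.004, -1.0]]
contact_force: [2.7, 0.9, 0.2]
width: 0.574
finger_force: 41.7
```

```bash
python3 kn.py
```

```text
25.35 j7 -0.9563349801983774 [0.4614 0.2525 0.1232] to knob [ -2.8669  -0.3947 -12.7615] yaw -0.4167357815253098 M [ 0.1291 -0.6118  1.1703] F [2.6692 0.8513 0.2064] w 49.05914958403937
tilt [ 0.0044  0.0012 -1.    ]
```

>>> play_rows:
  targets:
    - [[0, 0, 0.2], [0, 0, 0.1], 40]
    - [[0, 0, 0.2], [0, 0, 0.1], 40]
    - [[0, 0, 0.2], [0, 0, 0.1], 40]
    - [[0, 0, 0], [0, 0, 0], 40]

```text
clock: 25.75
tcp_pos: [0.4614, 0.2513, 0.123]
tcp_rot: [[0.658, 0.753, 0.004], [0.753, -0.658, 0.0], [0.002, 0.003, -1.0]]
contact_force: [2.1, -1.7, 4.5]
width: 0.576
finger_force: 42.4
```

```bash
python3 kn.py
```

```text
25.75 j7 -1.2407894119785547 [0.4614 0.2513 0.123 ] to knob [ -2.062   -0.3195 -13.0503] yaw -0.7177512962311383 M [-0.335  -0.5016  1.3334] F [ 2.1138 -1.7058  4.4708] w 49.20740426303267
tilt [ 0.0035  0.0002 -1.    ]
```

The moment jumped to 1.2–1.3 N m and sinking stopped, so the knob is home. I release, rise and check.

>>> play_rows:
  targets:
    - [[0, 0, 0], [0, 0, 0], 60]
    - [[0, 0, 0], [0, 0, 0], 85]
    - [[0, 0, 0], [0, 0, 0], 85]
    - [[0, 0, -20], [0, 0, 0], 85]
    - [[0, 0, -40], [0, 0, 0], 85]
    - [[0, 0, -50], [0, 0, 0], 85]
    - [[0, 0, -40], [0, 0, 0], 85]
    - [[-20, 40, 0], [0, 0, 0], 85]
    - [[-20, 40, 0], [0, 0, 0], 85]
    - [[-20, 40, 0], [0, 0, 0], 85]
    - [[0, 0, 0], [0, 0, 0], 85]
    - [[0, 0, 0], [0, 0, 0], 85]

```text
clock: 26.95
tcp_pos: [0.5098, 0.1248, 0.2712]
tcp_rot: [[0.666, 0.746, -0.002], [0.746, -0.666, 0.001], [-0.001, -0.002, -1.0]]
contact_force: [0.7, 1.4, 0.1]
width: 0.994
finger_force: 0.0
```

Run:
```python
from h import *
a=cams.read_camera("side")[:,:,::-1]; A=cv2.resize(a[190:350,130:290],None,fx=3.6,fy=3.6,interpolation=cv2.INTER_CUBIC); cv2.imwrite("pics/s3.png",A)
o=env.get_obs();print(o["tcp_pos"],o["contact_force"])
```

```text
[0.5093 0.1267 0.2711] [-0.6185  1.2541  0.0164]
```

View pics/s3.png

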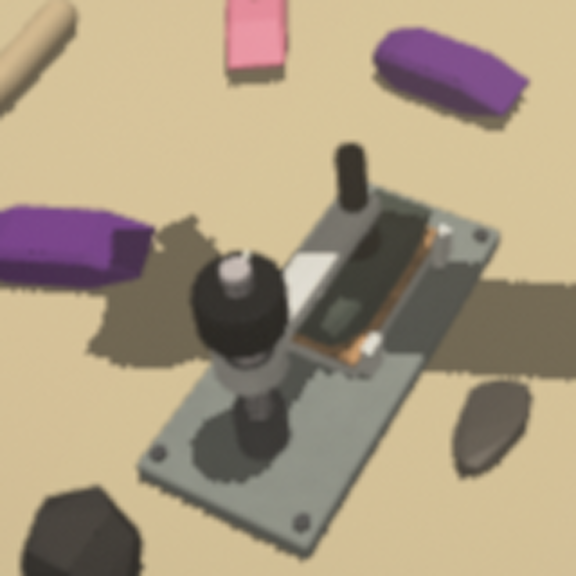

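The rod now stands proud of the knob at (237,275). The arm is still over the axe, with the pad on it at (365,240), and the flake and core have not moved. I hand in.

```bash
python3 -c "
from cell import env
print(env.sign_off())"
```

```text
the job is handed in; nothing more can be done
None
```

The axe lies in the cradle, centred to within about 2 mm and released; the clamp arm is at its stop and the knob is screwed home on its hard stop, so the pad should be pressing on the axe (seen only in the side view). I handed the job in at about 27 s and saw none of the other finds disturbed.

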